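# Close the keyed plaster casting mould

### The job

Close the plaster mould for the slip caster: take the upper half that matches the lower half on the bench (the long one with one broad and one narrow end), which has a rib to hold it by, and lower it onto the lower half, broad end over broad end, so that both of its lugs drop fully into their pockets and it lies flat on the lower half. Set it down, do not drop it; leave the other two upper halves on their battens.

Things in the scene. Friction and masses are not known exactly. Their poses are not given: they have to be found in the camera images.
- top_grip (a point): Upper half to use: plaster slab (mm) 165 long, 26 thick, 84 wide for the 60 mm broad end (-x), else 60 wide; 0.42 kg, on a 26 mm batten. Origin: centre of its upright grip rib (64 long on x, 24 thick on y, 46 high), 49 mm above the slab's underside, at the centre of mass; slab x -76 to 89. +x to narrow end, z up. Round tapered lugs 18 deep below: 37 to 18 dia at x -46, 20 to 6 dia at x 70.
- base_face (a point): Lower half: plaster block fixed to the bench, 40 mm high, same stepped outline (165 long, broad end 84, narrow 60). Origin in its upper face, straight below the rib centre of a closed upper half, which is then 49 mm above it with x axes agreeing. +x to narrow end, z up. Round pockets 21 deep: 42 dia at x -46, 25 dia at x 70 (the 44 dia hollow at x 20 is the casting cavity). Lugs self-centre.
- short_top_grip (a point): Bystander: a short upper half of another mould, a plain rectangular plaster slab 112 x 66 mm, 26 mm thick, with a rib 56 mm long, 24 mm thick and 40 mm high, on its own batten. The point is the centre of its rib; x along the rib, z up.
- round_top_grip (a point): Bystander: a round upper half of another mould, plaster disc of 104 mm diameter, 26 mm thick, with a round knob of 32 mm diameter, 40 mm high, on its own batten. The point is the centre of its knob; z up.
Mind the look-alikes: they are no part of the job. Leave any purple look-alike of the part that bears top_grip alone. What is shaped like the part that bears base_face but black is not meant.

How it is judged:
At the end, for the whole second after the job is handed in: The matching upper half lies closed on the lower half: rib centre within 12 mm (horizontally) of its place and less than 54 mm above the joint face (49 mm when fully home), long axes within 10 degrees, tilted less than 4.5 degrees, at rest. With the ends swapped the lugs do not go in (horizontal distance between top_grip and base_face below 0.012 m and z of top_grip in the frame of base_face below 0.054 m and angle between the x axis of top_grip and the x axis of base_face, either way round below 0.175 rad and angle between top_grip's own z axis and vertical below 0.08 rad and linear speed of top below 0.02 m/s); the robot touches nothing.
It fails at once if the upper half is dropped onto the lower half (it falls faster than 0.7 m/s, a drop of some 25 mm) (horizontal distance between top_grip and base_face below 0.06 m and z of top_grip in the frame of base_face below 0.09 m and linear speed of top above 0.7 m/s).
It fails at once if another upper half is moved more than 30 mm (distance of any of short_top_grip, round_top_grip from where it was at the start of the episode above 0.03 m).
It also fails if it takes over 38 s, if anything falls off the work surface, if the arm or the gripper's body presses on something with over 40 N, if the wrist force passes 120 N, or if a joint passes its speed limit or range.

### The arm

A 6-joint arm with a two-finger parallel gripper is mounted at the origin on the work surface. World frame = base frame: x ahead of the robot, y to its left, z up, the work surface at z = 0. Lengths are in m, angles in rad, forces in N, time in s.
With the tool pointing down it reaches from about 0.3 to 0.825 m from the base axis. Payload 5.4 kg.
Tool frame: the origin (TCP) lies at the very end of the fingers, on their centre line; the grasp point (between the pads) lies 19 mm behind it; z points along the fingers, x is the direction in which the jaws open and shut, and the axes are right-handed (so a half turn about z gives the same grasp; the last joint's range is limited). The gripper opens to 92 mm and grips with 3 to 60 N. Pads are 20 mm wide; open, the fingers measure 128 mm over their backs; the gripper's body (75 mm by 189 mm) begins 69 mm behind the grasp point.
Start: joints at [1.089, 0.158, 1.597, -0, 1.386, -0.21], TCP at [0.154, 0.554, 0.215] pointing down, gripper open.
Joint ranges: [-2.91, 2.91], [-0.94, 2.29], [0.18, 2.7], [-1.29, 4.43], [0.17, 2.64], [-3, 3]. Speed limits (rad/s): [2.57, 2.57, 3.14, 3.14, 3.14, 3.14].

### API

Orientations are given as a rotation vector (axis times angle).
In Python, from workcell import bot gives the robot as it stands. Calls block until the motion is done:
- bot.goto(position, orientation): joint-space move of the TCP to a pose.
- bot.line_to(position, rot=None, max_speed=0.15): straight line of the TCP; rot=None keeps the orientation; max_speed is the mean speed in m/s.
- bot.set_joints(angles): joint-space move.
- bot.set_gripper(opening, newtons=None): opening from 0.0 (shut) to 1.0 (fully open); newtons is the grip in N (None keeps the last); returns when the fingers have stopped.
- bot.hold(seconds).
- bot.inverse_kinematics(position, orientation): joint angles nearest the present ones, or None.
- bot.read_camera(name): name is "scene" or "side" or "wrist"; returns a dict with "pixels" (480x640x3 uint8, blue, green, red), "fx", "fy", "cx", "cy" (pixels), "R" (3x3) and "t" (3): a world point X has camera coordinates R X + t. Camera axes: x right, y down, z forward; pixel columns grow to the right and rows downward; lengths in m; the calibration is good to about 2 mm. A picture is of the moment at which its call begins. There is no depth.
A pose or a line that the arm cannot do raises bot.MotionError and nothing moves.
- bot.job_done(): hands the job in, once; it reports no verdict.
Readings, each from a call of its own:
- bot.current_clock(): time.
- bot.current_joints(): joint angles.
- bot.current_joint_vel(): joint speeds.
- bot.current_effort(): joint torques, N m.
- bot.current_ee_pos(): TCP position.
- bot.current_tool_rot(): TCP orientation.
- bot.current_contact_force(): force on the tool from outside, world axes, zero at the start.
- bot.current_ft_torque(): the same for the moment, N m.
- bot.current_opening(): opening from 0.0 (shut) to 1.0 (fully open).
Only numpy, scipy, OpenCV 4.12 (cv2) and the standard library are available. Lean on these libraries where they do the work, as an engineer would, in place of code of your own. Each camera call takes 0.05 s, during which the arm holds its last target.

## Working session

There is one attempt and no reset: what is moved stays moved. The work goes in short steps, each a Python script; the robot and the scene stay as the last script left them, time stands still between calls to the robot, and variables do not carry over. Pictures are saved under pics/ and viewed, and the job is handed in when it is done.

```bash
mkdir -p pics; ls; python3 - <<'E'
from workcell import bot
import cv2, numpy as np, pickle
for n in ["scene","side","wrist"]:
    c=bot.read_camera(n); cv2.imwrite(f"pics/{n}0.png",c["pixels"]); pickle.dump(c,open(f"pics/{n}0.pkl","wb"))
    print(n,c["fx"],c["cx"],c["cy"],np.round(c["R"],3).tolist(),np.round(c["t"],3), "pos",np.round(-np.array(c["R"]).T@c["t"],3))
print(bot.current_clock(), bot.current_contact_force(),bot.current_tool_rot())
E
```

```text
pics
scene 451.63730992068105 317.29062582322325 240.38579171106065 [[-0.697, 0.717, 0.002], [0.535, 0.522, -0.665], [-0.478, -0.462, -0.747]] [ 0.264 -0.195  1.121] pos [0.823 0.43  0.707]
side 522.5974225994985 324.7776758850061 238.14754196701554 [[0.972, -0.233, 0.021], [-0.117, -0.562, -0.819], [0.203, 0.794, -0.574]] [-0.399  0.135  1.036] pos [ 0.194 -0.839  0.713]
wrist 388.5380184922388 318.55319065385663 245.33970649225267 [[0.267, 0.964, -0.002], [0.932, -0.258, 0.256], [0.246, -0.07, -0.967]] [-0.574 -0.029  0.391] pos [0.085 0.573 0.384]
0.15 [ 0.06020326  0.41670954 -0.39540082] [ 2.50143580e+00  1.89963958e+00 -2.03020856e-03]
```

View pics/scene0.png

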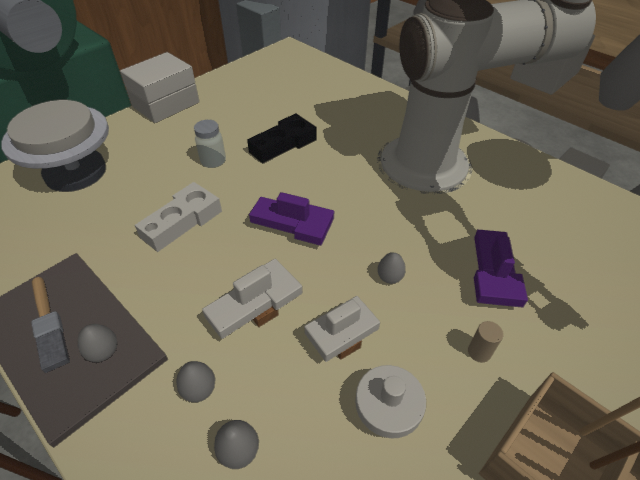

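View pics/side0.png

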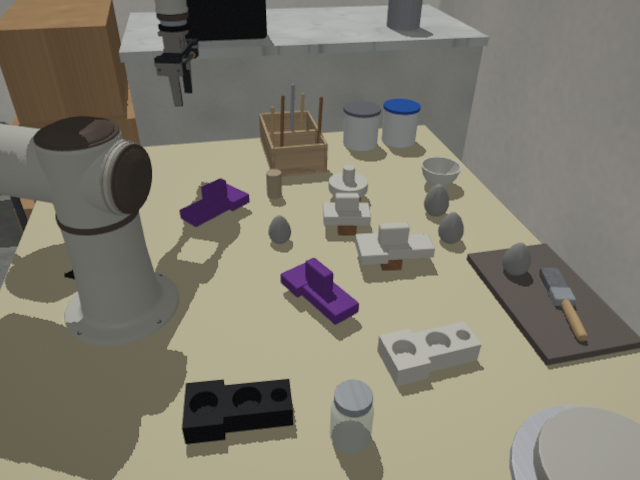

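View pics/wrist0.png

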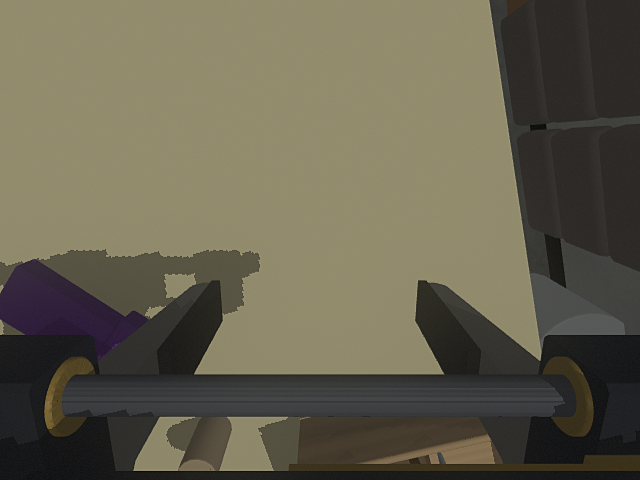

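Scene view: the candidates for the upper half are white stepped slab (253,297), purple (293,217) and purple (500,268), white rectangle (342,328), white disc (391,400). The white stepped slab with a rib fits (stepped outline, plaster, not purple). For the lower half there are white stepped block with holes (180,215) and black (283,138); white is meant. I'll confirm both in enlarged crops.

```bash
python3 - <<'E'
import cv2, numpy as np
a=cv2.imread("pics/scene0.png")[165:365,120:320]
b=cv2.imread("pics/side0.png")[205:395,340:500]
A=cv2.resize(a,None,fx=2.0,fy=2.0,interpolation=cv2.INTER_CUBIC);B=cv2.resize(b,None,fx=2.1,fy=2.1,interpolation=cv2.INTER_CUBIC)
h=max(A.shape[0],B.shape[0]);o=np.zeros((h,A.shape[1]+B.shape[1],3),np.uint8);o[:A.shape[0],:A.shape[1]]=A;o[:B.shape[0],A.shape[1]:]=B
cv2.imwrite("pics/crop1.png",o);print(o.shape)
E
```

```text
(400, 736, 3)
```

View pics/crop1.png

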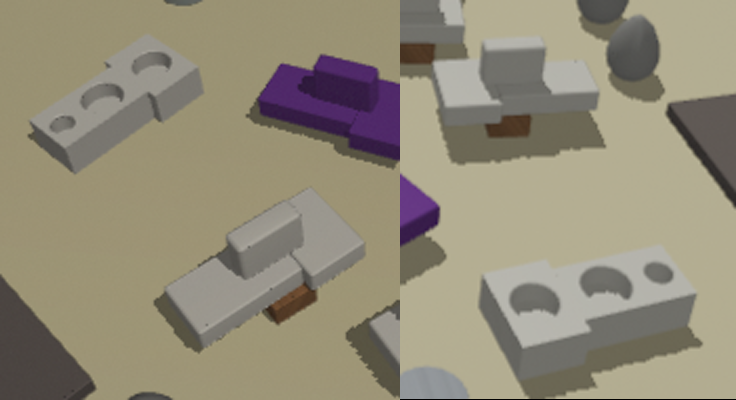

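The crop confirms both. The upper half is white and stepped with a rib and batten; its broad end is to the right in the scene view and to the left in the side view. The lower half is white with three hollows; its broad end is to the upper right in the scene view and to the left in the side view. Next I'll segment the top faces.

```bash
cat > h.py <<'E'
import cv2, numpy as np, pickle
def load(n): return pickle.load(open(f"pics/{n}.pkl","rb"))
def ray(c,uv):
    R=np.array(c["R"]);t=np.array(c["t"])
    d=R.T@np.array([(uv[0]-c["cx"])/c["fx"],(uv[1]-c["cy"])/c["fy"],1]); return -R.T@t,d/np.linalg.norm(d)
def plane(c,uv,z):
    o,d=ray(c,uv); return o+d*(z-o[2])/d[2]
def tri(c1,u1,c2,u2):
    o1,d1=ray(c1,u1);o2,d2=ray(c2,u2)
    s=np.linalg.lstsq(np.c_[d1,-d2],o2-o1,rcond=None)[0]
    p,q=o1+d1*s[0],o2+d2*s[1]; return (p+q)/2,np.linalg.norm(p-q)
def proj(c,X):
    p=np.array(c["R"])@np.array(X)+np.array(c["t"]); return np.array([c["fx"]*p[0]/p[2]+c["cx"],c["fy"]*p[1]/p[2]+c["cy"]])
E
python3 - <<'E'
from h import *
for n,(x0,y0,x1,y1) in {"scene0":(120,165,320,365),"side0":(340,205,500,395)}.items():
    im=load(n)["pixels"]; hsv=cv2.cvtColor(im,cv2.COLOR_BGR2HSV)
    m=((hsv[...,1]<45)&(hsv[...,2]>70)).astype(np.uint8)
    v=hsv[...,2]
    k,l,s,c=cv2.connectedComponentsWithStats(m)
    for i in range(1,k):
        if s[i,4]>600 and x0<c[i][0]<x1 and y0<c[i][1]<y1:
            h=np.histogram(v[l==i],bins=range(70,256,8))[0]; print(n,s[i],c[i].round(),h, )
    crop=im[y0:y1,x0:x1].copy()
    e=cv2.Canny(cv2.resize(cv2.cvtColor(crop,cv2.COLOR_BGR2GRAY),None,fx=3,fy=3,interpolation=cv2.INTER_CUBIC),20,50)
    cv2.imwrite(f"pics/edge_{n}.png",np.hstack([e]))
E
```

```text
scene0 [ 135  182   87   70 2986] [178. 216.] [   0  133   64   42   65  109 1028  106   59   92 1273   15    0    0
    0    0    0    0    0    0    0    0    0]
scene0 [ 202  259  100   80 3812] [252. 297.] [   1  112   71   42   21   60  868  126  110  117 2049  224   11    0
    0    0    0    0    0    0    0    0    0]
side0 [438 211  26  33 647] [451. 228.] [ 62 295  86  74  40  36  22  10   5   2   4   5   6   0   0   0   0   0
   0   0   0   0   0]
side0 [ 354  221   82   45 2521] [393. 244.] [   0    0    0    5  250 1008   61   50   35   33   48   49   65  761
  156    0    0    0    0    0    0    0    0]
side0 [ 377  320  105   67 4449] [426. 351.] [   0    0    0  149  499 1393   73   68   50   84   48   82  120 1067
  816    0    0    0    0    0    0    0    0]
```

```bash
python3 - <<'E'
from h import *
outs=[]
for n,th,boxes in [("scene0",140,[(130,175,230,255),(195,250,310,345)]),("side0",158,[(372,312,490,395),(350,215,440,272)])]:
    im=load(n)["pixels"]; hsv=cv2.cvtColor(im,cv2.COLOR_BGR2HSV)
    m=((hsv[...,1]<45)&(hsv[...,2]>th)).astype(np.uint8)
    for (x0,y0,x1,y1) in boxes:
        mm=np.zeros_like(m); mm[y0:y1,x0:x1]=m[y0:y1,x0:x1]
        cs,hi=cv2.findContours(mm,cv2.RETR_CCOMP,cv2.CHAIN_APPROX_NONE)
        vis=cv2.resize(im[y0:y1,x0:x1],None,fx=4,fy=4,interpolation=cv2.INTER_NEAREST)
        for c,h in zip(cs,hi[0]):
            a=cv2.contourArea(c)
            if a<25: continue
            p=cv2.approxPolyDP(c,2.0,True)[:,0]
            print(n,"hole" if h[3]>=0 else "outer",a,p.tolist(), cv2.fitEllipse(c)[0] if h[3]>=0 else "")
            cv2.polylines(vis,[((p-[x0,y0])*4+2).astype(np.int32)],True,(0,0,255) if h[3]<0 else (255,0,0),1)
        outs.append(vis)
for i in (0,2):
    A,B=outs[i:i+2]; o=np.zeros((max(A.shape[0],B.shape[0]),A.shape[1]+B.shape[1],3),np.uint8);o[:A.shape[0],:A.shape[1]]=A;o[:B.shape[0],A.shape[1]:]=B
    o=cv2.resize(o,None,fx=min(1,800/o.shape[1]),fy=min(1,800/o.shape[1])); cv2.imwrite(f"pics/poly{i}.png",o)
E
```

```text
scene0 outer 1693.5 [[218, 198], [192, 182], [175, 193], [175, 199], [135, 224], [152, 238], [192, 210], [198, 212]] 
scene0 hole 103.5 [[143, 228], [149, 222], [156, 222], [158, 225], [155, 230], [148, 232]] (150.7093505859375, 226.52276611328125)
scene0 hole 190.5 [[182, 209], [180, 216], [175, 213], [167, 215], [163, 220], [159, 217], [159, 213], [168, 206], [175, 205]] (170.4992218017578, 211.91233825683594)
scene0 hole 165.5 [[185, 196], [193, 190], [202, 190], [206, 194], [204, 200], [194, 198], [188, 203]] (195.36915588378906, 195.58091735839844)
scene0 outer 1116.0 [[270, 299], [263, 293], [241, 305], [227, 294], [203, 309], [221, 331]] 
scene0 outer 1138.0 [[301, 285], [276, 259], [234, 282], [241, 290], [270, 271], [272, 287], [266, 291], [276, 302]] 
side0 outer 2678.5 [[481, 345], [463, 320], [414, 332], [406, 328], [379, 334], [398, 369], [429, 362], [427, 357]] 
side0 hole 330.0 [[391, 345], [397, 339], [407, 339], [416, 346], [417, 351], [413, 356], [408, 353], [395, 355]] (403.4689636230469, 347.20379638671875)
side0 hole 338.0 [[424, 338], [430, 331], [441, 331], [450, 338], [451, 345], [448, 348], [438, 344], [429, 347]] (437.5184326171875, 339.173095703125)
side0 hole 140.5 [[455, 332], [457, 329], [465, 329], [470, 333], [470, 338], [460, 340]] (462.7178649902344, 334.56097412109375)
side0 outer 332.5 [[409, 233], [408, 242], [413, 249], [435, 248], [427, 233]] 
side0 outer 422.5 [[377, 232], [356, 235], [362, 255], [386, 253], [382, 252], [377, 243]] 
side0 outer 148.0 [[409, 227], [406, 221], [379, 223], [381, 228]]
```

View pics/poly0.png

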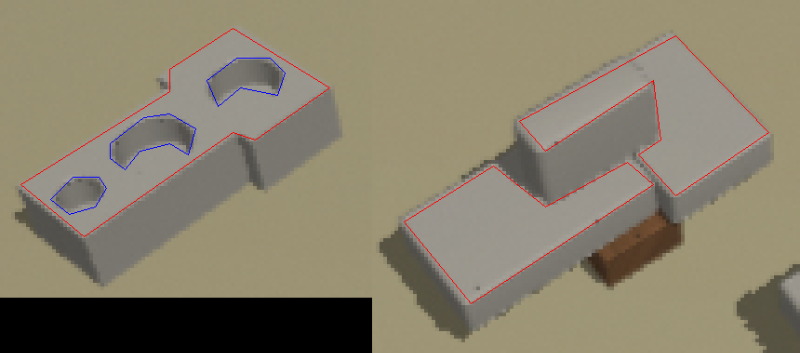

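View pics/poly2.png

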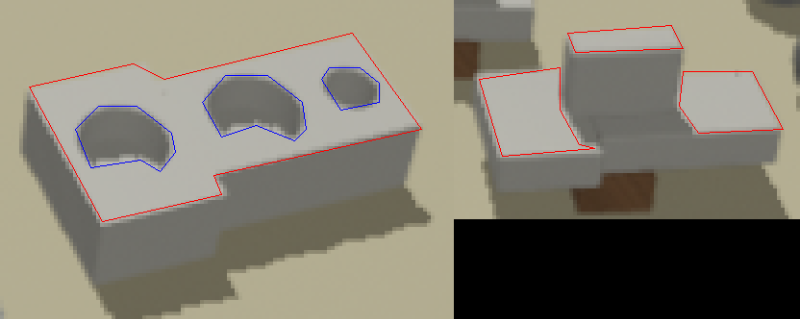

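```bash
python3 - <<'E'
from h import *
s,d=load("scene0"),load("side0")
for name,pairs in {"base":[((152,238),(463,320)),((135,224),(481,345)),((218,198),(379,334)),((192,182),(398,369)),((175,193),(429,362)),((198,212),(406,328))],
 "top":[((221,331),(427,233)),((203,309),(435,248)),((301,285),(356,235)),((276,259),(362,255))],
 "rib":[((234,282),(409,227)),((241,290),(406,221)),((270,271),(379,223))]}.items():
    P=[]
    for a,b in pairs:
        X,e=tri(s,a,d,b); P.append(X); print(name,X.round(4),"gap",round(e,4))
    P=np.array(P); print(name,"mean z",P[:,2].mean().round(4))
    if name!="rib":
        n=(P[0]+P[1])/2; b=(P[2]+P[3])/2; v=n-b; print(" len",np.linalg.norm(v),"yaw",np.arctan2(v[1],v[0])," axis mid",(n+b)/2, "org", b+v/np.linalg.norm(v)*.076, "widths",np.linalg.norm(P[0]-P[1]),np.linalg.norm(P[2]-P[3]))
    else: print(np.linalg.norm(P[0]-P[1]),np.linalg.norm(P[1]-P[2]),"mid",(P[0]+P[2])/2)
E
```

```text
base [ 0.6209 -0.2187  0.0421] gap 0.0024
base [ 0.6245 -0.2805  0.0394] gap 0.0004
base [ 0.458  -0.2192  0.0412] gap 0.0026
base [ 0.465  -0.3023  0.0405] gap 0.0051
base [ 0.5168 -0.2989  0.0423] gap 0.0035
base [ 0.5121 -0.2149  0.0404] gap 0.0049
base mean z 0.041
 len 0.1615708946317997 yaw 0.06911151140146914  axis mid [ 0.54211996 -0.25516822  0.04080159] org [ 0.53734594 -0.25549868  0.04080442] widths 0.061904267427675595 0.08347132656281998
top [0.6585 0.05   0.051 ] gap 0.0009
top [ 0.6534 -0.0067  0.0503] gap 0.0011
top [0.4999 0.0771 0.0494] gap 0.0002
top [0.491  0.0012 0.0505] gap 0.0
top mean z 0.0503
 len 0.16143058780287708 yaw -0.10857694907950165  axis mid [0.57570808 0.03039803 0.05028547] org [0.5710206  0.03090899 0.05026449] widths 0.05693252050377408 0.07637312849802531
rib [0.5973 0.0178 0.0967] gap 0.0009
rib [0.5993 0.0397 0.0976] gap 0.0003
rib [0.5395 0.0442 0.0974] gap 0.0006
rib mean z 0.0972
0.021987941147066464 0.06006090406940169 mid [0.56839147 0.030991   0.09704049]
```

Triangulation gives a joint face at z≈0.041, slab top ≈0.050 and rib top ≈0.097, which agrees with the text's 0.040/0.052/0.098. Next come closer wrist views: the base first, then the upper half.

```bash
cat >> h.py <<'E'
def rv(a): return [np.pi*np.cos(a/2),np.pi*np.sin(a/2),0.0]
def snap(bot,n,name):
    c=bot.read_camera(n); cv2.imwrite(f"pics/{name}.png",c["pixels"]); pickle.dump(c,open(f"pics/{name}.pkl","wb")); return c
E
python3 - <<'E'
from h import *
from workcell import bot
print(bot.current_clock())
bot.goto([0.46,-0.26,0.22],rv(0.069+np.pi/2)); print(bot.current_clock(),bot.current_joints())
bot.hold(0.2);snap(bot,"wrist","w_base")
bot.goto([0.49,0.035,0.23],rv(-0.108+np.pi/2)); print(bot.current_clock(),bot.current_joints())
bot.hold(0.2);snap(bot,"wrist","w_top")
o=np.hstack([cv2.imread("pics/w_base.png"),cv2.imread("pics/w_top.png")]);cv2.imwrite("pics/w_both.png",cv2.resize(o,(800,300)))
E
```

```text
0.15
3.2 [-7.42326607e-01  3.33642866e-02  1.72048826e+00  1.44615865e-04
  1.38780897e+00 -2.38304370e+00]
4.5917 [-1.76504552e-01 -7.30828234e-02  1.80541516e+00 -4.35803766e-04
  1.40908905e+00 -1.63870287e+00]
```

View pics/w_both.png

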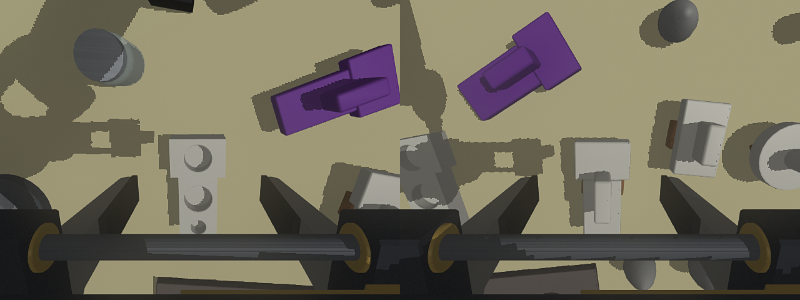

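```bash
python3 - <<'E'
from h import *
for n,box in [("w_base",(250,205,380,380)),("w_top",(260,205,400,380))]:
    im=load(n)["pixels"]; x0,y0,x1,y1=box
    v=cv2.resize(im[y0:y1,x0:x1],None,fx=3.2,fy=3.2,interpolation=cv2.INTER_NEAREST)
    hsv=cv2.cvtColor(im,cv2.COLOR_BGR2HSV); print(n,np.percentile(hsv[y0:y1,x0:x1,2],[10,25,50,75,90]))
    m=((hsv[...,1]<45)&(hsv[...,2]>150)).astype(np.uint8); mm=np.zeros_like(m); mm[y0:y1,x0:x1]=m[y0:y1,x0:x1]
    cs,hi=cv2.findContours(mm,cv2.RETR_CCOMP,cv2.CHAIN_APPROX_NONE)
    for c,h in zip(cs,hi[0]):
        if cv2.contourArea(c)<60: continue
        p=cv2.approxPolyDP(c,2.0,True)[:,0]; print("hole" if h[3]>=0 else "outer",cv2.contourArea(c),p.tolist(),cv2.fitEllipse(c) if h[3]>=0 else "")
        cv2.polylines(v,[((p-[x0,y0]+.5)*3.2).astype(np.int32)],True,(0,0,255),1)
    cv2.imwrite(f"pics/{n}_c.png",v)
a,b=[cv2.imread(f"pics/{n}_c.png") for n in("w_base","w_top")]
cv2.imwrite("pics/wc.png",cv2.resize(np.hstack([a,b]),None,fx=.9,fy=.9))
E
```

```text
w_base [ 94.   120.25 159.   161.   162.  ]
outer 10259.0 [[270, 223], [273, 283], [286, 285], [288, 373], [310, 373], [304, 367], [304, 359], [306, 357], [313, 361], [317, 351], [326, 354], [330, 360], [330, 367], [325, 373], [346, 373], [347, 284], [360, 281], [361, 223]] 
hole 890.0 [[325, 297], [338, 308], [340, 323], [332, 335], [316, 341], [299, 332], [293, 316], [295, 311], [299, 320], [306, 326], [318, 326], [326, 314], [326, 305], [322, 300]] ((317.2425231933594, 318.6663513183594), (41.12580871582031, 45.21765899658203), 106.01773071289062)
hole 907.5 [[314, 230], [332, 236], [340, 251], [337, 265], [332, 271], [321, 276], [303, 272], [293, 258], [295, 246], [298, 258], [306, 265], [313, 267], [321, 262], [324, 242], [316, 232], [309, 232]] ((316.2680358886719, 253.0579071044922), (42.19783401489258, 46.11187744140625), 114.53817749023438)
w_top [ 98. 102. 162. 163. 165.]
outer 3436.5 [[353, 289], [338, 289], [337, 354], [337, 294], [314, 293], [314, 355], [335, 357], [312, 358], [309, 354], [309, 338], [297, 339], [296, 373], [351, 373]] 
outer 4370.5 [[281, 228], [283, 286], [287, 277], [325, 272], [336, 276], [338, 287], [366, 286], [368, 228]]
```

View pics/wc.png

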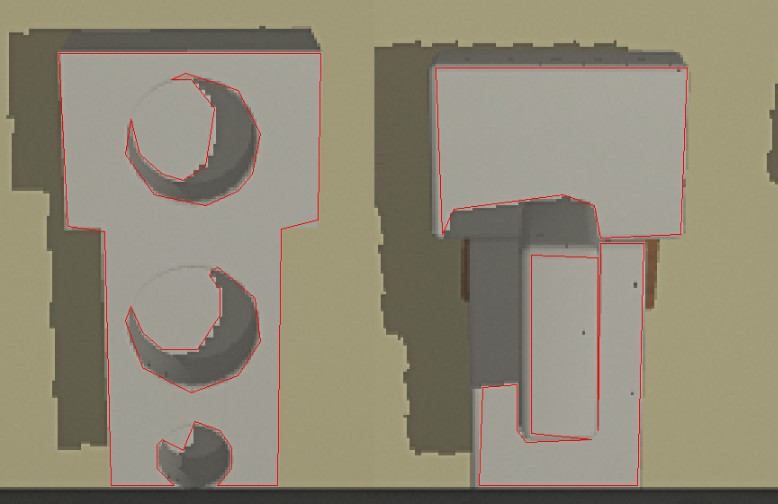

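```bash
python3 - <<'E'
from h import *
c=load("w_base"); z=0.0405
f=lambda u,v,z=z:plane(c,(u,v),z)[:2].round(4)
p1,p2=f(316.5,253),f(316.5,318.8); v=p2-p1; print("pockets",p1,p2,np.linalg.norm(v),"yaw",np.arctan2(v[1],v[0]))
u=v/np.linalg.norm(v); print("org from pockets",p1+u*.046,p2-u*.020)
a,b=f(269.5,222.5),f(361.5,222.5); w=b-a; print("broad",a,b,np.linalg.norm(w),"yaw",np.arctan2(w[1],w[0])-np.pi/2)
m=(a+b)/2;print("org from end",m+u*.076)
l0,l1,r0,r1=f(285.5,290),f(287.5,370),f(347.5,290),f(346.5,370);print("sides yaw",[np.arctan2(*(q-p)[::-1]) for p,q in((l0,l1),(r0,r1))],"width",np.linalg.norm(r0-l0),"mid",(l0+r0)/2,(l1+r1)/2)
c=load("w_top")
a,b,d,e=[f(*q,z=.0975) for q in((313.5,293.5),(337.5,293.5),(337.5,356),(313.5,355.5))]
print("rib",a,b,d,e,"ctr",(a+b+d+e)/4,"yaw",np.arctan2(*((d-a+e-b))[::-1]),"size",np.linalg.norm(a-b),np.linalg.norm(a-e))
yaw=[np.arctan2(*(q-p)[::-1]) for p,q in((a,e),(b,d))];print(yaw)
a,b=f(280,227.5,z=.0515),f(368.5,227.5,z=.0515);w=b-a;print("broad",a,b,np.linalg.norm(w),"yaw",np.arctan2(w[1],w[0])-np.pi/2,"mid",(a+b)/2)
l,r=f(295.3,372,z=.0515),f(352.2,372,z=.0515); print("narrow mid",(l+r)/2,np.linalg.norm(l-r)); w=(l+r)/2-(a+b)/2;y=np.arctan2(w[1],w[0]);print("axis yaw",y,"org",(a+b)/2+.076*w/np.linalg.norm(w))
E
```

```text
pockets [ 0.4879 -0.2599] [ 0.5548 -0.2552] 0.06706489394608774 yaw 0.0701388686955493
org from pockets [ 0.5337869  -0.25667626] [ 0.53484917 -0.25660163]
broad [ 0.4619 -0.3049] [ 0.4559 -0.2207] 0.08441350602836017 yaw 0.07113865992531321
org from end [ 0.53471314 -0.25747382]
sides yaw [np.float64(0.07262033840531687), np.float64(0.07836115357292738)] width 0.05955543635974804 mid [ 0.52475 -0.2573 ] [ 0.61135 -0.25075]
rib [0.5387 0.0242] [0.5408 0.0441] [0.5988 0.0385] [0.5961 0.0177] ctr [0.5686   0.031125] yaw -0.10447094813543435 size 0.020010497245196084 0.05776685901102812
[np.float64(-0.11276006647807223), np.float64(-0.09625336522362574)]
broad [ 0.4893 -0.0018] [0.4981 0.0789] 0.08117838382229593 yaw -0.10861668530380131 mid [0.4937  0.03855]
narrow mid [0.6429  0.02235] 0.05783329490872883
axis yaw -0.10815538680578297 org [0.56925592 0.03034621]
```

```bash
python3 - <<'E'
from h import *
from workcell import bot
r=rv(-0.107+np.pi/2)
print(bot.inverse_kinematics([0.569,0.031,0.058],r))
bot.set_gripper(0.6,35)
bot.goto([0.569,0.031,0.15],r); 
f0=bot.current_contact_force()
bot.line_to([0.569,0.031,0.058],max_speed=0.1); print(bot.current_ee_pos(),bot.current_contact_force()-f0,bot.current_clock())
snap(bot,"wrist","pre");snap(bot,"side","pre_s")
o=np.hstack([cv2.imread("pics/pre.png"),cv2.imread("pics/pre_s.png")]);cv2.imwrite("pics/pre_b.png",cv2.resize(o,(800,300)))
E
```

```text
[-1.57565081e-01  3.17067789e-01  1.73914069e+00 -4.44089210e-16
  1.08538418e+00 -1.62136141e+00]
[0.5697202  0.03090966 0.0588534 ] [-0.08375179  0.23993691 -0.01015752] 7.125
```

View pics/pre_b.png

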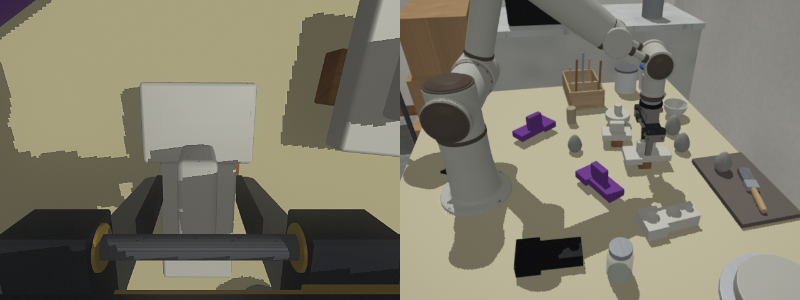

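The wrist view (left half, composite pixels) shows the rib centred between the open fingers at (197,175), with the broad end up. The side view shows the gripper over the white stepped half at (645,150), clear of the others. Now I'll grip and lift a little.

```bash
python3 - <<'E'
from h import *
from workcell import bot
f0=bot.current_contact_force()
bot.set_gripper(0.0,35); print("open mm",bot.current_opening()*92,bot.current_clock(),bot.current_contact_force()-f0)
bot.line_to([0.569,0.031,0.078],max_speed=0.05); print(bot.current_opening()*92,bot.current_contact_force()-f0)
bot.line_to([0.569,0.031,0.19],max_speed=0.15)
bot.hold(.2);print(bot.current_opening()*92,bot.current_contact_force()-f0,bot.current_ft_torque(),bot.current_ee_pos(),bot.current_clock())
for n in("wrist","side","scene"): snap(bot,n,"lift_"+n)
o=np.hstack([cv2.imread("pics/lift_side.png")[40:340,240:640],cv2.imread("pics/lift_scene.png")[100:400,100:500]]);cv2.imwrite("pics/lift.png",o)
E
```

```text
open mm 23.823522761270713 7.8 [-0.76265492 -2.19199408  1.91054604]
23.61720103747085 [-0.05001895 -0.51692757 -4.43718453]
24.030809654341084 [-1.0774305  -0.69425228 -4.25912823] [ 0.04564144  0.0193899  -0.00041757] [0.56828263 0.03108378 0.18871138] 9.45
```

View pics/lift.png

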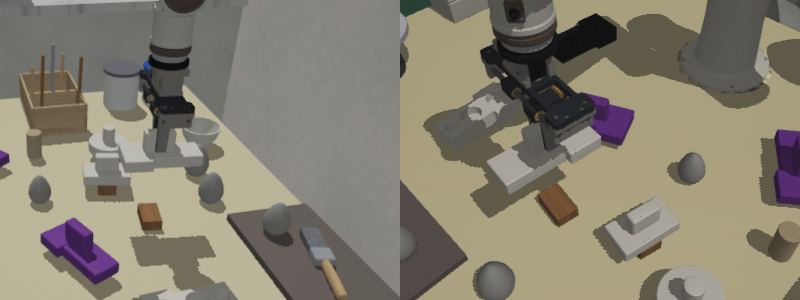

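View pics/lift_wrist.png

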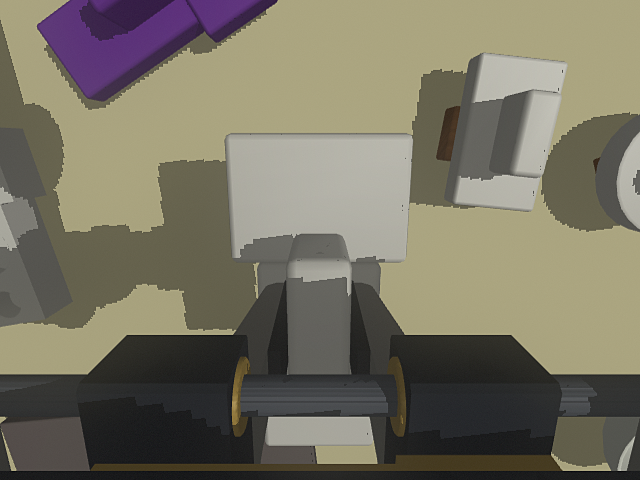

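The upper half is held level. Jaw gap is 24 mm, force is −4.3 N (0.43 kg), and the batten is left behind at side crop (150,217). Next: the slab's pose in the tool frame from the wrist view.

```bash
python3 - <<'E'
from h import *
from workcell import bot
c=load("lift_wrist"); tcp=bot.current_ee_pos(); z=tcp[2]-.006-.001
im=c["pixels"]; hsv=cv2.cvtColor(im,cv2.COLOR_BGR2HSV); m=((hsv[...,1]<45)&(hsv[...,2]>140)).astype(np.uint8); m[:120]=0;m[:,:215]=0;m[:,425:]=0;m[245:]=0
p=cv2.approxPolyDP(max(cv2.findContours(m,0,1)[0],key=cv2.contourArea),2.5,True)[:,0];print(p.tolist())
for zz in (z,z-.002):
  a,b=plane(c,(227.5,134),zz)[:2],plane(c,(411.5,134),zz)[:2]; w=b-a; yaw=np.arctan2(w[1],w[0])-np.pi/2
  u=np.array([np.cos(yaw),np.sin(yaw)]);print(np.linalg.norm(w),"yaw",yaw,"org",(a+b)/2+.076*u,"tcp",tcp)
E
```

```text
[[228, 136], [234, 244], [291, 233], [293, 237], [296, 233], [338, 233], [346, 244], [406, 244], [410, 135]]
0.08051632225732702 yaw -0.10567314681835671 org [0.56833239 0.03127652] tcp [0.56874596 0.03101027 0.1894349 ]
0.08142705004704795 yaw -0.10567314681835649 org [0.56828755 0.03128496] tcp [0.56874596 0.03101027 0.1894349 ]
```

```bash
python3 - <<'E'
from h import *
from workcell import bot
r=rv(0.072+np.pi/2)
bot.line_to([0.535,-0.2565,0.19],rot=r,max_speed=0.15)
bot.line_to([0.535,-0.2565,0.125],max_speed=0.1); bot.hold(.3)
print(bot.current_ee_pos(),bot.current_opening()*92,bot.current_contact_force(),bot.current_clock())
for n in("wrist","side","scene"): snap(bot,n,"ov_"+n)
a=cv2.resize(cv2.imread("pics/ov_side.png")[230:400,340:520],(400,378));b=cv2.resize(cv2.imread("pics/ov_scene.png")[120:290,90:270],(400,378))
cv2.imwrite("pics/ov.png",np.hstack([a,b]))
E
```

```text
[ 0.53529315 -0.25672503  0.12559767] 23.592073034801924 [ 0.61497979  0.31372102 -5.26823073] 12.7833
```

View pics/ov.png

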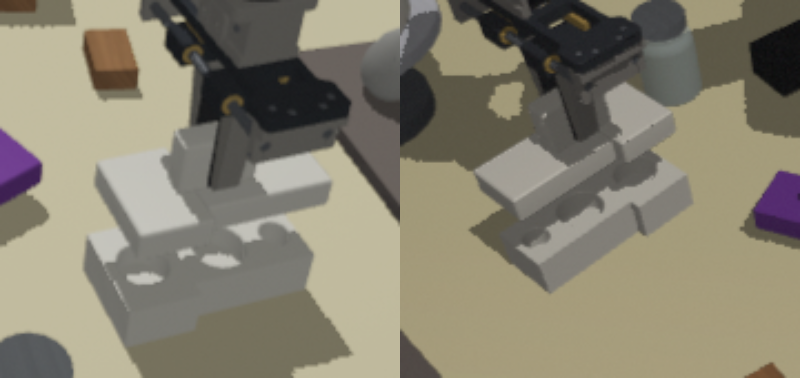

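View pics/ov_wrist.png

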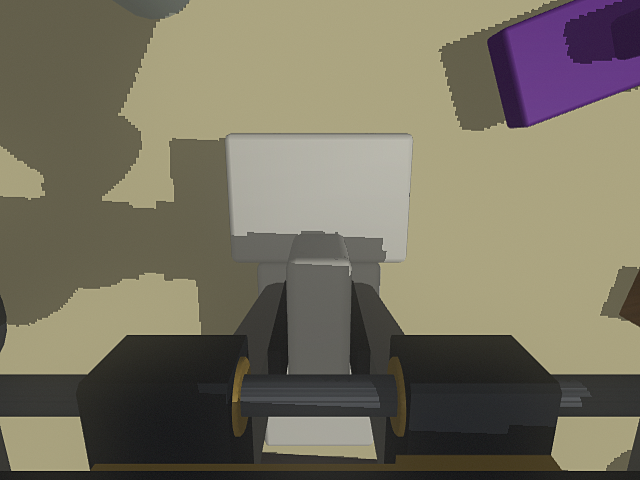

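The upper half hangs squarely over the lower half, broad end over broad (side crop left, scene crop right), and the lugs are above the pockets. I'll lower it in steps while watching the force.

```bash
python3 - <<'E'
from h import *
from workcell import bot
f0=bot.current_contact_force(); bot.line_to([0.535,-0.2565,0.095],max_speed=0.08)
z=0.095
while z>0.0675:
    z-=0.003 if z>.08 else .0015; bot.line_to([0.535,-0.2565,z],max_speed=0.04)
    df=bot.current_contact_force()-f0; p=bot.current_ee_pos(); print(round(z,4),p.round(4),df.round(1))
    if df[2]>6 or np.hypot(*df[:2])>12: break
print(bot.current_opening()*92,bot.current_ft_torque(),bot.current_clock())
E
```

```text
0.092 [ 0.5351 -0.2566  0.0922] [-0.4 -0.1  0.1]
0.089 [ 0.5349 -0.2564  0.0888] [-0.1 -0.2 -0.1]
0.086 [ 0.5348 -0.2564  0.0857] [-0.3 -0.8 -0.3]
0.083 [ 0.5348 -0.2563  0.0827] [-0.3 -0.3 -0.6]
0.08 [ 0.5348 -0.2564  0.0797] [ 0.3 -0.6  0.1]
0.0785 [ 0.5349 -0.2564  0.0784] [ 0.8 -0.1 -0.4]
0.077 [ 0.5349 -0.2564  0.0769] [ 0.2 -0.4  0.2]
0.0755 [ 0.5349 -0.2564  0.0753] [ 0.2 -0.1  0.2]
0.074 [ 0.5349 -0.2564  0.0738] [-0.  -0.7 -0.4]
0.0725 [ 0.5349 -0.2564  0.0723] [ 0.8 -1.3  0. ]
0.071 [ 0.5353 -0.2567  0.0721] [-2.9  0.8  9.5]
23.751235505872764 [0.4909073  0.54575464 0.04756379] 16.2083
```

Contact came at TCP z 0.072, the height expected for fully home (0.0588−0.075+0.089≈0.0728). I'll check it in pictures before letting go.

```bash
python3 - <<'E'
from h import *
from workcell import bot
for n in("side","scene"): snap(bot,n,"dn_"+n)
a=cv2.resize(cv2.imread("pics/dn_side.png")[250:400,350:510],(400,375),interpolation=cv2.INTER_CUBIC);b=cv2.resize(cv2.imread("pics/dn_scene.png")[135:285,100:260],(400,375),interpolation=cv2.INTER_CUBIC)
cv2.imwrite("pics/dn.png",np.hstack([a,b]))
E
```

```text
(no output)
```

View pics/dn.png

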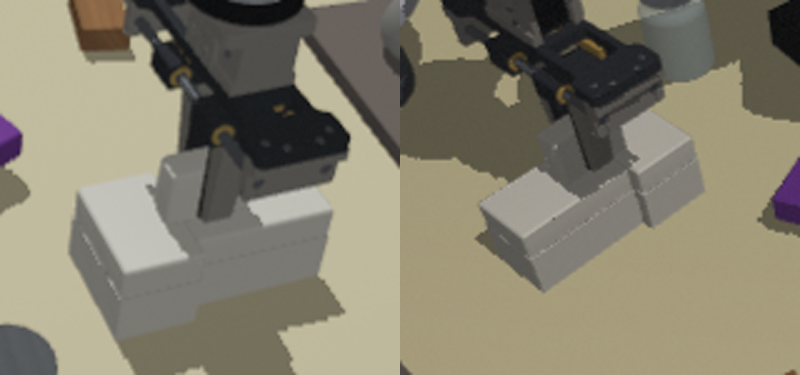

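Both views show the halves flush, with a thin joint line and the steps aligned. I'll ease off the force, open, retract and check again.

```bash
python3 - <<'E'
from h import *
from workcell import bot
bot.line_to([0.535,-0.2565,0.072],max_speed=0.03)
bot.set_gripper(0.6); p=bot.current_ee_pos()
bot.line_to([0.535,-0.2565,0.15],max_speed=0.08)
bot.goto([0.535,-0.10,0.28],rv(0.072+np.pi/2)); bot.hold(.3)
print(bot.current_clock(),bot.current_contact_force())
for n in("side","scene"): snap(bot,n,"end_"+n)
a=cv2.resize(cv2.imread("pics/end_side.png")[250:400,350:510],(400,375),interpolation=cv2.INTER_CUBIC);b=cv2.resize(cv2.imread("pics/end_scene.png")[135:285,100:260],(400,375),interpolation=cv2.INTER_CUBIC)
cv2.imwrite("pics/end.png",np.hstack([a,b]))
for n,th,(x0,y0,x1,y1) in [("end_scene",140,(120,150,230,255)),("end_side",158,(365,285,490,395))]:
    im=load(n)["pixels"]; hsv=cv2.cvtColor(im,cv2.COLOR_BGR2HSV)
    m=((hsv[...,1]<45)&(hsv[...,2]>th)).astype(np.uint8);mm=np.zeros_like(m); mm[y0:y1,x0:x1]=m[y0:y1,x0:x1]
    for c in cv2.findContours(mm,0,1)[0]:
        if cv2.contourArea(c)>40: print(n,cv2.approxPolyDP(c,2.0,True)[:,0].tolist())
E
```

```text
19.4333 [-0.14320296 -1.04496387 -1.1676589 ]
end_scene [[152, 205], [132, 216], [148, 229], [165, 219]]
end_scene [[173, 177], [179, 182], [187, 179], [191, 193], [186, 197], [195, 204], [216, 190], [193, 175], [184, 177], [178, 174]]
end_side [[381, 324], [398, 354], [411, 356], [430, 351], [423, 351], [411, 333], [410, 318]]
end_side [[453, 314], [452, 323], [459, 338], [480, 333], [483, 335], [466, 311]]
end_side [[414, 312], [420, 320], [428, 318], [424, 310]]
```

View pics/end.png

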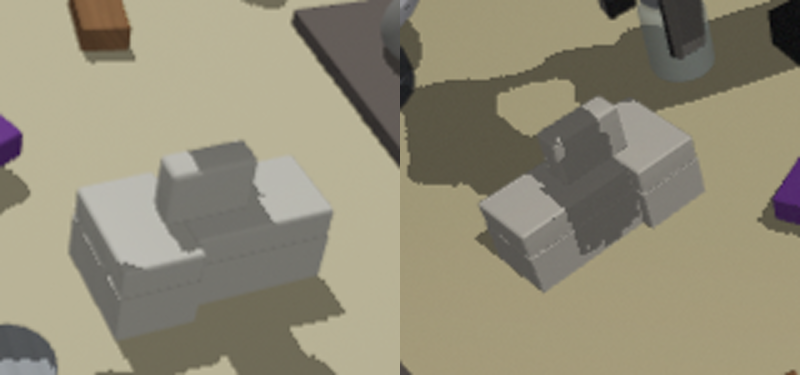

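```bash
python3 - <<'E'
from h import *
s,d=load("end_scene"),load("end_side")
P=[]
for a,b in [((148,229),(466,311)),((132,216),(482,335)),((216,190),(381,324)),((193,175),(399,355))]:
    X,e=tri(s,a,d,b);P.append(X);print(X.round(4),round(e,4))
P=np.array(P);n=(P[0]+P[1])/2;b=(P[2]+P[3])/2;v=n-b;print("yaw",np.arctan2(v[1],v[0]),"mid",(n+b)/2,"mean z",P[:,2].mean(),"pitch",v[2]/.165)
a=load("scene0")["pixels"][290:440,290:440];b=s["pixels"][290:440,290:440];print("bystander diff px",(cv2.absdiff(a,b).max(2)>40).sum())
from workcell import bot
bot.job_done(); print(bot.current_clock())
E
```

```text
[ 0.621  -0.2209  0.0665] 0.0021
[ 0.6232 -0.279   0.0628] 0.0013
[ 0.4594 -0.2187  0.0652] 0.0016
[ 0.4651 -0.2936  0.0653] 0.0009
yaw 0.03872585489084199 mid [ 0.54216503 -0.25303728  0.06496677] mean z 0.06496677031505982 pitch -0.003441428604673625
bystander diff px 62
the job is handed in; nothing more can be done
the job is handed in; nothing more can be done
```

The mould is closed, and I handed the job in after about 19.5 s of the 38 s allowed. I gripped the white stepped upper half by its rib and lowered it onto the white lower half, broad end over broad end. First contact came at TCP z ≈ 0.072 m, about the fully-home height I had worked out (0.0728 m). I then let go and moved the arm clear.

**Last checks, two views after release:**
- **Height:** the slab top is at about 0.065 m (0.066 m if fully home).
- **Tilt:** pitch along the length is about −0.003 rad.
- **Position:** the midpoint of the long axis is within about 2 mm of the lower half's, measured with the same two cameras.
- **Bystanders:** I did not re-measure them. A before-and-after comparison of their area showed only 62 changed pixels.

**Disagreements between measurements:**
- **Yaw:** this last corner measurement gave 0.039 rad, against 0.07 rad for the lower half. That is about 2°, probably corner-picking error of a pixel or two, and well inside the 10° limit.
- **Lower half's position:** the wrist camera and the two fixed cameras differed by about 2–3 mm, which the self-centring lugs took up.

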